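# Restart a tripped battery charger: off, three clicks, start

## Robot

A 6-joint arm with a two-finger parallel gripper is mounted at the origin on the work surface. World frame = base frame: x ahead of the robot, y to its left, z up, the work surface at z = 0. Lengths are in m, angles in degrees, forces in N, time in s.
With the tool pointing down it reaches from about 0.25 to 0.85 m from the base axis. Payload 12.5 kg.
Tool frame: the origin (TCP) lies at the very end of the fingers, on their centre line; the grasp point (between the pads) lies grip_point_offset behind it (grip_point_offset is the distance from the TCP to the grasp point, in m); z points along the fingers, y is the direction in which the jaws open and shut (so a half turn about z gives the same grasp; the last joint's range is limited). The gripper opens to 93 mm and grips with 3 to 60 N. Pads are 15 mm wide; open, the fingers measure 128 mm over their backs; the gripper's body (75 mm by 188 mm) begins 65 mm behind the grasp point.
Start: joints at [-77.957, 20.094, 94.641, -0, 65.266, -4.847], TCP at [0.16, -0.526, 0.219] pointing down, gripper open.
Joint ranges: [-157.81, 157.81], [-45, 120.19], [0.68, 151.7], [-89.99, 269.99], [4.06, 180], [-164.3, 164.3]. Speed limits (degrees/s): [127.2, 127.2, 159.86, 180, 180, 180].

## Interface

Orientations are given as [roll, pitch, yaw] about the fixed x, y, z axes, in that order (R = Rz(yaw) Ry(pitch) Rx(roll)).
In Python, from station import sense, camera, job_done, grip_point_offset gives the robot as it stands.
- The arm moves only by the shell command python3 -m handwheel 'ROWS' [OPENING] [FORCE]. ROWS is JSON, a list of rows, each a list of 2 entries, a list of its own where there are three numbers: the shift along the world's x, y, z in m, then the turn, a rotation vector about the world's x, y, z in rad. In form: [[[dx, dy, dz], [wx, wy, wz]], ...]. A call has exactly 10 rows; each row shifts and turns the pose as measured when the row begins; what a row does not reach is not made up. A row lasts 1/8 s, in which the tool goes at most 62.5 mm and 10.7 degrees, less where a joint would pass 70% of its speed; a pose out of reach is approached as far as the arm can. A call with a gripper value outside its range is refused whole. OPENING is the finger opening in m, from 0 to 0.093, set as the call begins (- or left out, the last holds). The fingers move at their own pace and stop on an object; FORCE is the grip in N (left out, the last holds). Time passes only in rows, so rows that do not move let the fingers close, or fill a call up. It gives the time, the measured TCP pose, the force and the opening at its end, in the units of the state.
- sense(): the state, without advancing time (a new reading comes with each control period).
- camera(name): name is "side" or "top" or "wrist"; returns a dict with "color" (384x512x3 uint8, blue, green, red), "depth" (384x512 float32, m along the optical axis (not along the pixel's ray), 0 where there is no reading), "mtx" (3x3 intrinsics, pixels), "R" (3x3) and "t" (3): a world point X has camera coordinates R X + t. Camera axes: x right, y down, z forward; pixel columns grow to the right and rows downward; lengths in m; the calibration is good to about 2 mm. A picture is of the moment at which its call begins.
- job_done(): hands the job in, once; it reports no verdict.
The state is a dict: "clock": time; "joints": joint angles; "qvel": joint speeds; "joint_torque": joint torques, N m; "tool_pos": TCP position; "eef_rot": TCP orientation; "force": force on the tool from outside, world axes, zero at the start; "ft_torque": the same for the moment, N m; "opening": opening from 0.0 (shut) to 1.0 (fully open).
Only numpy, scipy, OpenCV 4.12 (cv2) and the standard library are available. Lean on these libraries where they do the work, as an engineer would, in place of code of your own. Each camera call takes 0.05 s, during which the arm holds its last target. There are 200 camera calls.

## Task

Restart the tripped battery charger: with a fingertip pushing on one side of its pointer selector, turn the pointer all the way anticlockwise to off, then clockwise three clicks to the third setting, and leave it settled there. Only then press the round start button fully in and let it come back out. Do not force, grip or pinch the pointer, do not press the square test key, and leave the loose things on and around the charger where they are.

Things in the scene. Friction and masses are not known exactly. Their poses are not given: they have to be found in the camera images.
- charger_panel (a point): Bench battery charger, a grey box 220 x 320 mm and 90 mm high, fixed to the bench, with a flat level top panel. This point is the centre of the top panel, 90 mm above the bench. Its x axis points to the charger's rear (away from the robot at yaw 0), y along the 320 mm length to the left, z up. The selector is at the left, the two keys at the right.
- selector_axis (a point): Where the selector's vertical turning axis meets the top panel (10 mm nearer the robot than the panel's centre and 75 mm to its left). Axes as the panel's: off (a small white ring mark) lies along +y from here, the third setting along +x, the sixth along -y; settings 1 to 6 are white bars of growing length, starting 66 mm from the axis.
- selector_tip (a point): End of the selector's pointer, on its top centre line, 60 mm from the turning axis, 26 mm above the panel; x axis outwards along the pointer, z up. The selector is a black hub 36 mm across, 29 mm high, with one arm reaching 60 mm from the axis: 12 mm wide, upright sides from 4 to 26 mm above the panel, a white line on top.
- selector (a joint): Selector angle in rad, growing clockwise seen from above: 0 at off, then six click positions 0.524 rad (30 degrees) apart, third at 1.571, sixth at 3.142. The pointer snaps into the nearest click position when let go; getting over a click takes about 4 N sideways 45 mm from the axis. End stops 0.08 rad beyond off and the sixth. Starts anywhere from the second to the sixth.
- start (a joint): Travel of the round start button in m: 0 is out, 0.006 fully in (about 5 N); it springs back out.
- start_top (a point): Centre of the top of the round black start button, 36 mm across, in a grey housing on the panel; it and the square key may have changed places. Pressed straight down.
- test_key (a joint): Travel of the square test key in m: 0 is out, 0.005 is in. Not to be pressed.
- test_top (a point): Centre of the top of the square black test key, 18 mm wide, 20 mm above the panel, on a 34 mm square grey base.
- socket: Loose steel wrench socket, 26 mm across, 36 mm high, standing on the charger's panel. Origin under its centre. Bystander.
- fuse_tin: Loose round metal tin, 40 mm across, 22 mm high, on the charger's panel. Origin under its centre. Bystander.
- screwdriver: Loose screwdriver lying on the bench in front of the charger. Bystander.
- wrench: Loose wrench lying to the right of the charger. Bystander.
- spray_can: Loose metal can, 60 mm across, 150 mm high, standing to the left of the charger. Origin under its centre. Bystander.
- oil_filter: Loose white oil filter, 76 mm across, 86 mm high, on the bench. Origin under its centre. Bystander.
- tape: Loose roll of tape lying flat, 100 mm across, 25 mm high. Bystander.
- mug: Loose white mug, 80 mm across, 90 mm high. Origin under its centre. Bystander.

How it is judged (in metres and radians):
On the way, in this order (a step that is already met when the one before it is completed fails the run):
1. the selector is turned fully anticlockwise to off (value of joint selector below 0.17 rad), for 0.1 s.
2. the selector is turned up to the third setting and rests there (value of joint selector between 1.441 and 1.701 rad and velocity of joint selector between -0.2 and 0.2 rad/s), for 0.2 s.
3. the start button is pressed in (value of joint start above 0.0048 m and value of joint selector between 1.441 and 1.701 rad), for 0.05 s.
At the end, for the whole second after the job is handed in: The selector has been at off, then at the third setting, then the start button was pressed at least 4.8 of its 6 mm; at the end the selector rests at the third setting (within 0.13 rad of 1.571), both keys are out (within 1.5 mm), and every loose thing is within 15 mm of where it began (value of joint selector between 1.441 and 1.701 rad and value of joint each of start, test_key below 0.0015 m and distance of each of socket, fuse_tin, screwdriver, wrench, spray_can, oil_filter, tape, mug from where it was at the start of the episode below 0.015 m); the robot touches nothing.
It fails at once if the start button is pressed while the selector is not on the third setting (value of joint start above 0.003 m and not (value of joint selector between 1.371 and 1.771 rad)).
It fails at once if the square test key is pressed (value of joint test_key above 0.0025 m).
It fails at once if the pointer is pinched or straddled by the fingers (y of the grasp point in the frame of selector_tip between -0.006 and 0.006 m and x of the grasp point in the frame of selector_tip between -0.045 and 0.005 m and z of the grasp point in the frame of selector_tip below 0.003 m and contact force between the fingers and selector above 0.2 N).
It fails at once if the selector is forced (contact force between the fingers and selector above 40 N).
It fails at once if a loose thing is knocked or lifted (distance of any of socket, fuse_tin, screwdriver, wrench, spray_can, oil_filter, tape, mug from where it was at the start of the episode above 0.02 m).
It also fails if it takes over 54 s, if anything falls off the work surface, if the arm or the gripper's body presses on something with over 40 N, if the wrist force passes 120 N, or if a joint passes its speed limit or range.

## Working session

There is one attempt and no reset: what is moved stays moved. The work goes in short steps, Python scripts to look and compute and a shell command to move; the robot and the scene stay as the last step left them, time stands still between calls to the robot, and variables do not carry over. Pictures are saved under pics/ and viewed, about 8 in all and at most 12, crops included, and the job is handed in when it is done.

```bash
mkdir -p pics; ls; python3 - <<'E'
from station import *
import cv2,numpy as np
print(sense(),grip_point_offset)
for n in("top","side"):
    c=camera(n);cv2.imwrite(f"pics/{n}0.png",c["color"]);np.savez(f"{n}0.npz",**c)
    print(n,c["mtx"].tolist(),c["R"].tolist(),c["t"])
E
```

```text
pics
{'clock': 0.0, 'joints': array([-7.79563447e+01,  2.01253661e+01,  9.46779477e+01,  9.38271446e-04,
        6.52662904e+01, -4.84762211e+00]), 'qvel': array([-0.01482765,  0.04565695, -0.03718754, -0.10503477, -0.08433812,
       -0.05069847]), 'joint_torque': array([-1.53569331e-04, -4.97322214e+01, -2.85249549e+01,  6.99269632e-02,
        2.57584493e-02, -9.69540497e-05]), 'tool_pos': array([ 0.15975592, -0.52591304,  0.21808499]), 'eef_rot': array([-1.79930717e+02, -6.73064792e-03,  1.68908803e+01]), 'force': array([0.40336772, 0.37532151, 0.52277711]), 'ft_torque': array([-0.02067998, -0.04966032,  0.03178529]), 'opening': 0.9989616547595039} 0.0188
top [[434.91270661788315, 0.0, 260.8953846623182], [0.0, 434.91270661788315, 196.3627635632689], [0.0, 0.0, 1.0]] [[-0.006674459481437193, -0.9999774850111925, -0.0006935858424444568], [-0.9924170911935465, 0.006709124352065515, -0.12273265562745912], [0.12273454565675714, -0.00013084769278286367, -0.9924395267124899]] [0.007893   0.59933402 0.98191393]
side [[367.103177210893, 0.0, 257.6390000609687], [0.0, 367.103177210893, 191.80298167968343], [0.0, 0.0, 1.0]] [[0.9454840090249508, -0.3250818873057626, -0.019538557363079637], [-0.244719638372592, -0.6696075300149583, -0.7012403684486903], [0.2148773772943412, 0.6677930235432161, -0.7126571338547836]] [-0.55715769  0.2239941   0.73727292]
```

View pics/top0.png

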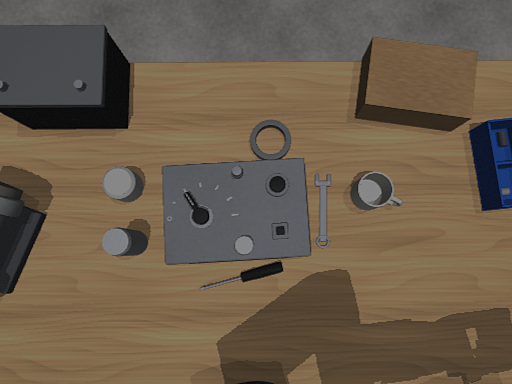

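View pics/side0.png

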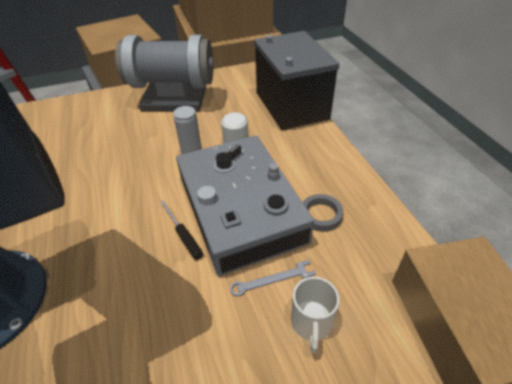

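The top view shows the panel with corners near (163,167), (304,158), (310,255) and (166,264). The hub is at (201,216) and the pointer tip at (186,191), about setting 2. The round button is at (277,184), the square key at (280,230), the socket at (237,171) and the tin at (244,245). The side view agrees.

```bash
cat > h.py <<'E'
import numpy as np,cv2
def ray(c,uv,z):
    K,R,t=c["mtx"],c["R"],c["t"];C=-R.T@t
    d=R.T@np.linalg.solve(K,[uv[0],uv[1],1.]);return C+d*(z-C[2])/d[2]
def cloud(c):
    v,u=np.mgrid[:384,:512];d=c["depth"]
    p=np.stack([u,v,np.ones_like(u)],-1)@np.linalg.inv(c["mtx"]).T*d[...,None]
    return (p-c["t"])@c["R"]
E
python3 - <<'E'
from h import *
c=dict(np.load("top0.npz"));P=cloud(c);g=c["color"]
z=P[...,2]
m=((z>.08)&(z<.13)).astype(np.uint8);m[:150]=0;m[270:]=0;m[:,:155]=0;m[:,315:]=0
n,l,s,_=cv2.connectedComponentsWithStats(m);k=1+s[1:,4].argmax();m=(l==k).astype(np.uint8)
cn=max(cv2.findContours(m,0,1)[0],key=cv2.contourArea);r=cv2.minAreaRect(cn);b=cv2.boxPoints(r)
W=np.array([ray(c,x,.09) for x in b]);print(b,W);print([np.linalg.norm(W[i]-W[i-1]) for i in range(4)])
ctr=W.mean(0);e=[W[i]-W[i-1] for i in range(4)];L=max(e,key=lambda v:np.hypot(*v[:2])*1.0+ (1e-6*v[1]));L=L if L[1]>0 else -L
y=L/np.linalg.norm(L);x=np.array([y[1],-y[0],0]);yaw=np.degrees(np.arctan2(x[1],x[0]))
print("ctr",ctr,"yaw",yaw,"axis",ctr-.01*x+.075*y)
def panel(p):q=np.asarray(p)-ctr;return np.round([q@x,q@y,q[2]],4)
for nm,uv in dict(hub=(201,216),tip=(186,191),rnd=(277,184),sq=(280,230),sock=(237,171),tin=(244,245)).items():
    zz=np.median(z[uv[1]-1:uv[1]+2,uv[0]-1:uv[0]+2]);w=ray(c,uv,zz);print(nm,w.round(4),panel(w))
# height rows across round key
print("z col277",(z[165:205,277]*1000).round().astype(int));print("z row184",(z[184,255:300]*1000).round().astype(int))
im=cv2.resize(g[150:275,100:345],None,fx=3.2,fy=3.2,interpolation=2);cv2.imwrite("pics/crop.png",im)
E
```

```text
[[158.75174 165.7793 ]
 [304.42413 157.21036]
 [310.22412 255.81036]
 [164.55173 264.3793 ]] [[ 0.66336724  0.23215772  0.09      ]
 [ 0.68069293 -0.09441406  0.09      ]
 [ 0.46134693 -0.10291482  0.09      ]
 [ 0.44497203  0.21468862  0.09      ]]
[np.float64(0.21909276381548667), np.float64(0.32703103980643977), np.float64(0.21951066523797064), np.float64(0.3180252802114744)]
ctr [0.56259478 0.06237937 0.09      ] yaw 3.0368793665346607 axis [0.54863542 0.13674425 0.09      ]
hub [0.5476 0.1322 0.1201] [-0.0112  0.0705  0.0301]
tip [0.6058 0.1701 0.0912] [0.0488 0.1053 0.0012]
rnd [ 0.6169 -0.0313  0.1124] [ 0.0493 -0.0965  0.0224]
sq [ 0.5171 -0.0368  0.1095] [-0.0507 -0.0966  0.0195]
sock [0.6436 0.0549 0.1266] [ 0.0805 -0.0118  0.0366]
tin [0.4855 0.0407 0.1132] [-0.0782 -0.0176  0.0232]
z col277 [  93   90   91   92   89   89   91   93  103  104  102  113  112  112
  113  110  114  110  115  112  109  110  113  115  112  113  113  105
  102  101  105 1048   86   90   90   91   93   91   90   94]
z row184 [ 88  92  89  91  90  90  92  91  94  90 103 104  99 100 113 111 113 111
 112 112 109 113 112 113 114 113 114 109 110 112 103 105 103 101  92  90
  91  93  92  90  88  93  94  88  91]
```

View pics/crop.png

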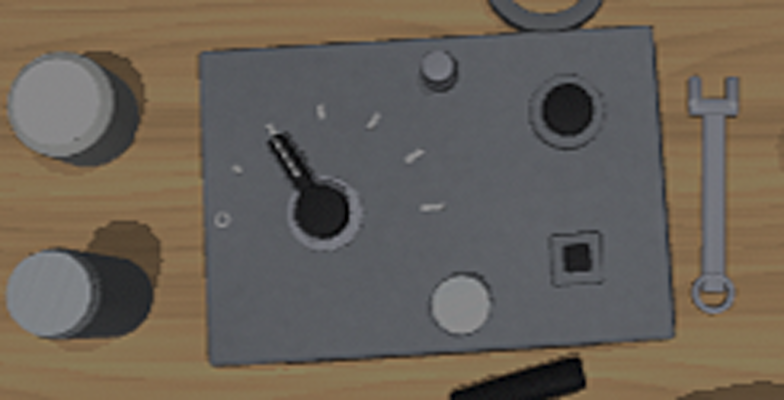

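Pointer at setting 2 and the axis at about (0.548, 0.134), yaw 3°. The button top is 22 mm above the panel and about 10 mm proud of its housing, so shut fingers can press it.

```bash
python3 -m handwheel '[[[0.028,0.0413,0],[0,0,-0.08]],[[0.028,0.0413,0],[0,0,-0.08]],[[0.028,0.0413,0],[0,0,-0.08]],[[0.028,0.0413,0],[0,0,0]],[[0.028,0.0413,0],[0,0,0]],[[0.028,0.0413,0],[0,0,0]],[[0.028,0.0413,0],[0,0,0]],[[0.028,0.0413,0],[0,0,0]],[[0.028,0.0413,0],[0,0,0]],[[0.028,0.0413,0],[0,0,0]]]' 0 20
```

```text
clock: 1.35
tool_pos: [0.4442, -0.1002, 0.2164]
eef_rot: [-179.8, 0.0, 2.3]
force: [0.7, -1.2, 0.2]
opening: 0.013
```

```bash
python3 -m handwheel '[[[0.027,0.039,0],[0,0,0.01]],[[0.027,0.039,0],[0,0,0]],[[0.027,0.039,0],[0,0,0]],[[0.027,0.039,0],[0,0,0]],[[0.027,0.039,0],[0,0,0]],[[0.027,0.039,0],[0,0,0]],[[0,0,0],[0,0,0]],[[0,0,0],[0,0,0]],[[0,0,0],[0,0,0]],[[0,0,0],[0,0,0]]]'
python3 - <<'E'
from station import *
from h import *
s=sense();print(s["tool_pos"],s["eef_rot"],s["opening"])
c=camera("wrist");np.savez("w1.npz",**c);im=c["color"].copy()
A=np.array([.548,.134,.119])
def px(X):
    q=c["mtx"]@(c["R"]@np.array(X)+c["t"]);return tuple(int(v) for v in (q[:2]/q[2]).round())
print("axis px",px(A),"tcp px",px(s["tool_pos"]));cv2.imwrite("pics/w1.png",im)
E
```

```text
clock: 2.6
tool_pos: [0.6093, 0.1435, 0.2136]
eef_rot: [-179.9, 0.3, 3.1]
force: [0.4, 0.4, 0.1]
opening: 0.005
[0.60926068 0.14349121 0.21361319] [-179.8674809     0.31053478    3.07105603] 0.005162673939068102
axis px (261, 249) tcp px (255, 233)
```

View pics/w1.png

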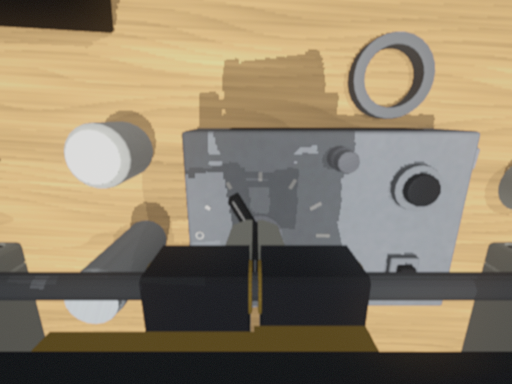

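The wrist view shows the ring mark at (200,235), the bars at (208,208), (261,176), (293,184), (315,206) and (322,236), the pointer tip at (236,198), and the button at (421,189). The fingertip is at (255,233).

```bash
python3 - <<'E'
from h import *
c=dict(np.load("w1.npz"))
y=np.array([-.053,.9986]);x=np.array([.9986,.053])
pts={0:(200,235),1:(208,208),3:(261,176),4:(293,184),5:(315,206),6:(322,236)}
P={k:ray(c,v,.09)[:2] for k,v in pts.items()}
M=np.array(list(P.values()));A=np.c_[2*M,np.ones(len(M))];s=np.linalg.lstsq(A,(M**2).sum(1),rcond=None)[0];a=s[:2];print("circ",a,np.sqrt(s[2]+a@a))
for k,p in P.items():
    d=p-a;print(k,p.round(4),np.linalg.norm(d).round(4),np.degrees(np.arctan2(d@x,d@y)).round(1))
for n,uv,z in (("tip",(236,198),.116),("btn",(421,189),.112),("sock",(345,155),.126)):
    p=ray(c,uv,z)[:2];d=p-a;print(n,p.round(4),np.linalg.norm(d).round(4),np.degrees(np.arctan2(d@x,d@y)).round(1))
E
```

```text
circ [0.54967491 0.13287518] 0.07177690328718066
0 [0.5466 0.2054] 0.0726 0.6
1 [0.581  0.1961] 0.0706 29.4
3 [0.6217 0.1376] 0.0722 89.3
4 [0.6145 0.1014] 0.0721 119.0
5 [0.59   0.0738] 0.0715 148.7
6 [0.5532 0.0613] 0.0717 -179.8
tip [0.6028 0.1629] 0.061 63.5
btn [ 0.6217 -0.0282] 0.1764 158.9
sock [0.6542 0.0604] 0.1272 127.8
```

```bash
python3 -m handwheel '[[[0,-0.014,0],[0,0,0]],[[0,0,-0.025],[0,0,0]],[[0,0,-0.025],[0,0,0]],[[0,0,-0.025],[0,0,0]],[[0,0,-0.02],[0,0,0]],[[0,0,-0.01],[0,0,0]],[[0,0,-0.003],[0,0,0]],[[0,0,0],[0,0,0]],[[0,0,0],[0,0,0]],[[0,0,0],[0,0,0]]]'
```

```text
clock: 3.9
tool_pos: [0.6107, 0.1222, 0.1064]
eef_rot: [-179.9, -0.0, 2.9]
force: [1.1, 0.0, 0.3]
opening: 0.007
```

```bash
python3 -m handwheel '[[[-0.0055,0.016,-0.003],[0,0,0]],[[-0.002,0.0085,0],[0,0,0]],[[-0.0025,0.0075,0],[0,0,0]],[[-0.004,0.007,0],[0,0,0]],[[-0.005,0.0065,0],[0,0,0]],[[-0.0065,0.0055,0],[0,0,0]],[[-0.007,0.005,0],[0,0,0]],[[-0.0055,0.002,0],[0,0,0]],[[-0.0055,0.0025,0],[0,0,0]],[[0,0,0],[0,0,0]]]'
```

```text
clock: 5.15
tool_pos: [0.5639, 0.1873, 0.1036]
eef_rot: [180.0, -0.1, 3.0]
force: [-0.6, -0.3, -0.1]
opening: 0.006
```

```bash
python3 -m handwheel '[[[0.012,0,0],[0,0,0]],[[0,0,0.02],[0,0,0]],[[0,0,0.025],[0,0,0]],[[-0.005,0,0.005],[0,0,0]],[[-0.02,-0.002,0],[0,0,0]],[[-0.02,-0.002,0],[0,0,0]],[[-0.016,-0.002,0],[0,0,0]],[[0,0,0],[0,0,0]],[[0,0,0],[0,0,0]],[[0,0,0],[0,0,0]]]'
python3 - <<'E'
from station import *
from h import *
c=camera("wrist");t=camera("top")["color"][150:275,130:330]
cv2.imwrite("pics/w2.png",np.vstack([cv2.resize(t,(512,320),interpolation=2),c["color"][:260]]))
E
```

```text
clock: 6.4
tool_pos: [0.5165, 0.1801, 0.1512]
eef_rot: [179.9, 0.1, 2.9]
force: [0.5, 0.3, 0.2]
opening: 0.003
```

View pics/w2.png

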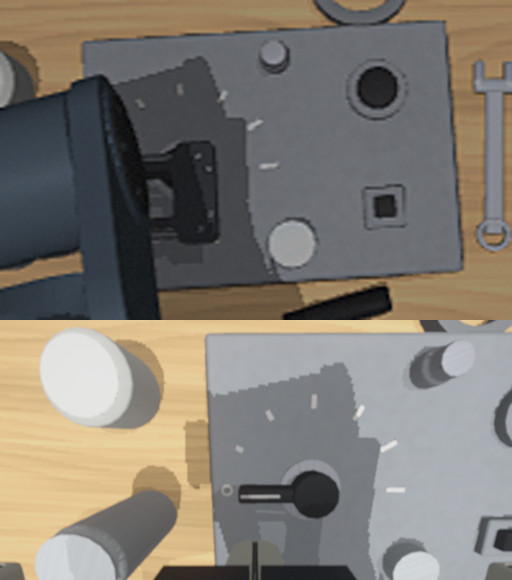

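The pointer in the wrist part lies on the ring mark (227,490), so it is at off, and the bystanders are unmoved. The finger is clear on its near side.

```bash
python3 -m handwheel '[[[0,0,-0.02],[0,0,0]],[[0,0,-0.02],[0,0,0]],[[0,0,-0.006],[0,0,0]],[[0,0,0],[0,0,0]],[[0.01,0.002,0],[0,0,0]],[[0.007,0,0],[0,0,0]],[[0.008,0.003,0],[0,0,0]],[[0.01,0.002,0],[0,0,0]],[[0.01,0.001,0],[0,0,0]],[[0,0,0],[0,0,0]]]'
```

```text
clock: 7.75
tool_pos: [0.5632, 0.1887, 0.1056]
eef_rot: [180.0, 0.4, 2.8]
force: [-0.5, -0.6, -0.6]
opening: 0.002
```

```bash
python3 -m handwheel '[[[0.005,-0.0025,-0.002],[0,0,0]],[[0.005,-0.0025,0],[0,0,0]],[[0.0045,-0.0025,0],[0,0,0]],[[0.004,-0.003,0],[0,0,0]],[[0.004,-0.003,0],[0,0,0]],[[0.0035,-0.003,0],[0,0,0]],[[0.0015,-0.002,0],[0,0,0]],[[0.001,-0.0015,0],[0,0,0]],[[0,0,0],[0,0,0]],[[0,0,0],[0,0,0]]]'
python3 - <<'E'
from station import *
from h import *
c=camera("wrist");t=camera("top")["color"][150:275,130:330]
cv2.imwrite("pics/w3.png",np.vstack([cv2.resize(t,(512,320),interpolation=2),c["color"][:260]]))
E
```

```text
clock: 9.0
tool_pos: [0.5925, 0.1679, 0.1035]
eef_rot: [-180.0, 0.6, 2.8]
force: [0.3, -0.4, -0.2]
opening: 0.005
```

View pics/w3.png

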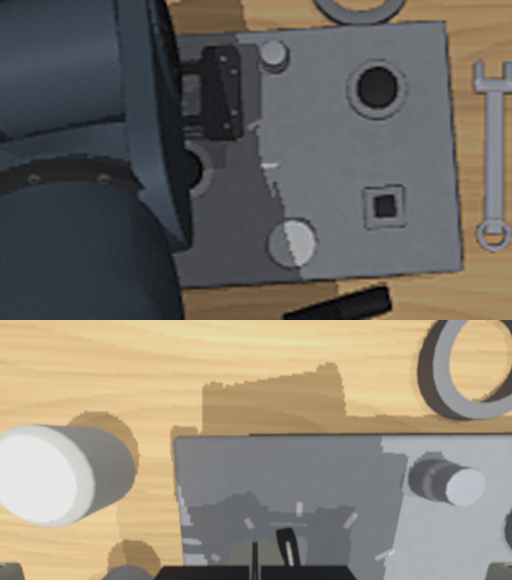

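The pointer tip is at (285,532), image row 212, close to the third bar at (298,508).

```bash
python3 - <<'E'
from station import *
from h import *
c=camera("wrist");a=np.array([.5495,.133]);y=np.array([-.0523,.9986]);x=np.array([.9986,.0523])
for uv,z in (((285,212),.116),((290,230),.116),((298,188),.09)):
    d=ray(c,uv,z)[:2]-a;print(np.linalg.norm(d).round(4),np.degrees(np.arctan2(d@x,d@y)).round(1))
E
```

```text
0.0659 77.5
0.0535 78.3
0.0724 87.9
```

The angle reads about 79°, just past the 75° ridge, so it needs a few mm more. Then I'll back off and lift.

```bash
python3 -m handwheel '[[[0.0005,-0.0025,0],[0,0,0]],[[0.0005,-0.0025,0],[0,0,0]],[[0,-0.001,0],[0,0,0]],[[0,0,0],[0,0,0]],[[0,0.01,0],[0,0,0]],[[0,0.015,0],[0,0,0]],[[0,0,0.03],[0,0,0]],[[0,0,0.04],[0,0,0]],[[-0.03,0,0.03],[0,0,0]],[[-0.04,0,0],[0,0,0]]]'
python3 - <<'E'
from station import *
from h import *
c=camera("wrist");np.savez("w4.npz",**c);cv2.imwrite("pics/w4.png",c["color"])
E
```

```text
clock: 10.4
tool_pos: [0.5227, 0.1923, 0.2057]
eef_rot: [-179.9, 0.6, 2.9]
force: [-0.1, 0.5, -0.0]
opening: 0.007
```

View pics/w4.png

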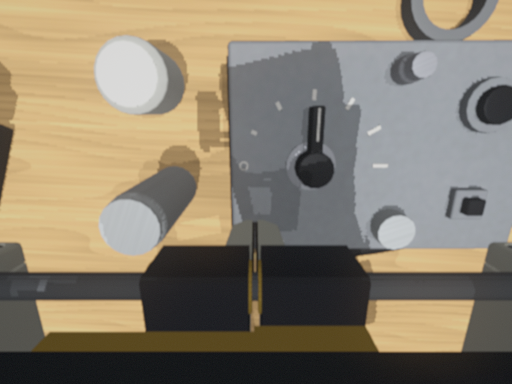

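The pointer (hub at (314,166), tip at (317,107)) points at the third bar (314,95). The button centre is near (495,104). The bystanders look unmoved.

```bash
python3 - <<'E'
from h import *
c=dict(np.load("w4.npz"));a=np.array([.5495,.133]);y=np.array([-.0523,.9986]);x=np.array([.9986,.0523])
for uv,z in (((317,107),.116),((314,95),.09)):
    d=ray(c,uv,z)[:2]-a;print(np.linalg.norm(d).round(4),np.degrees(np.arctan2(d@x,d@y)).round(1))
print(ray(c,(495,104),.112),ray(c,(314,166),.119))
E
```

```text
0.0599 86.2
0.0718 88.5
[ 0.61996792 -0.02443552  0.112     ] [0.55515372 0.1373883  0.119     ]
```

The tip relative to the hub gives 90°, so the third setting is reached. Now above the button at about (0.620, -0.029).

```bash
python3 -m handwheel '[[[0.019,-0.044,0],[0,0,0]],[[0.019,-0.044,0],[0,0,0]],[[0.019,-0.044,0],[0,0,0]],[[0.019,-0.044,0],[0,0,0]],[[0.014,-0.032,0],[0,0,0]],[[0,0,0],[0,0,0]],[[0,0,-0.025],[0,0,0]],[[0,0,-0.025],[0,0,0]],[[0,0,-0.01],[0,0,0]],[[0,0,0],[0,0,0]]]'
python3 - <<'E'
from station import *
from h import *
c=camera("wrist");s=camera("side");cv2.imwrite("pics/w5.png",np.vstack([c["color"][:260],cv2.resize(s["color"][110:270,140:360],(512,372),interpolation=2)[:340]]))
E
```

```text
clock: 11.7
tool_pos: [0.6094, -0.0101, 0.1446]
eef_rot: [-179.9, 0.7, 3.5]
force: [0.3, -0.2, 0.1]
opening: 0.005
```

View pics/w5.png

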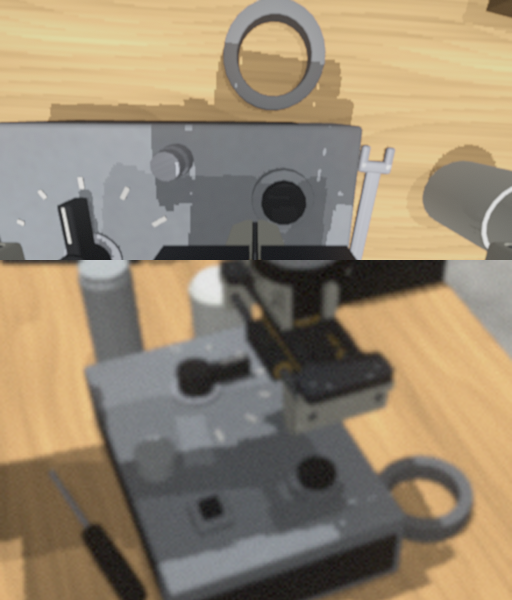

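The button is at wrist pixel (284,202); the TCP stopped short of it. I'll get the exact shift from this view.

```bash
python3 - <<'E'
from station import *
from h import *
c=camera("wrist");p=ray(c,(284,202),.112);print(p,p-sense()["tool_pos"])
E
```

```text
[ 0.62220581 -0.03250564  0.112     ] [ 0.01218142 -0.02177892 -0.03365461]
```

```bash
python3 -m handwheel '[[[0.006,-0.011,0],[0,0,0]],[[0.005,-0.009,0],[0,0,0]],[[0,0,0],[0,0,0]],[[0,0,-0.01],[0,0,0]],[[0,0,-0.01],[0,0,0]],[[0,0,-0.005],[0,0,0]],[[0,0,0],[0,0,0]],[[0,0,0],[0,0,0]],[[0,0,0],[0,0,0]],[[0,0,0],[0,0,0]]]'
```

```text
clock: 13.1
tool_pos: [0.6223, -0.0323, 0.1202]
eef_rot: [-179.9, 0.5, 3.5]
force: [-0.7, 1.5, -0.9]
opening: 0.006
```

```bash
python3 -m handwheel '[[[0,0,-0.003],[0,0,0]],[[0,0,-0.003],[0,0,0]],[[0,0,-0.002],[0,0,0]],[[0,0,-0.002],[0,0,0]],[[0,0,-0.001],[0,0,0]],[[0,0,-0.001],[0,0,0]],[[0,0,-0.001],[0,0,0]],[[0,0,0],[0,0,0]],[[0,0,0],[0,0,0]],[[0,0,0],[0,0,0]]]'
```

```text
clock: 14.35
tool_pos: [0.6225, -0.0323, 0.1075]
eef_rot: [-179.9, 0.4, 3.5]
force: [-1.3, 0.5, 3.1]
opening: 0.007
```

```bash
python3 -m handwheel '[[[0,0,-0.001],[0,0,0]],[[0,0,-0.001],[0,0,0]],[[0,0,-0.001],[0,0,0]],[[0,0,-0.001],[0,0,0]],[[0,0,0],[0,0,0]],[[0,0,0],[0,0,0]],[[0,0,0],[0,0,0]],[[0,0,0],[0,0,0]],[[0,0,0],[0,0,0]],[[0,0,0],[0,0,0]]]'
```

```text
clock: 15.6
tool_pos: [0.6224, -0.0324, 0.1064]
eef_rot: [-179.9, 0.4, 3.5]
force: [-2.4, -0.2, 4.7]
opening: 0.007
```

```bash
python3 -m handwheel '[[[0,0,-0.002],[0,0,0]],[[0,0,-0.002],[0,0,0]],[[0,0,-0.002],[0,0,0]],[[0,0,-0.002],[0,0,0]],[[0,0,-0.002],[0,0,0]],[[0,0,-0.002],[0,0,0]],[[0,0,-0.002],[0,0,0]],[[0,0,-0.002],[0,0,0]],[[0,0,-0.002],[0,0,0]],[[0,0,-0.002],[0,0,0]]]'
```

```text
clock: 16.85
tool_pos: [0.6227, -0.0324, 0.1059]
eef_rot: [180.0, 0.2, 3.5]
force: [-10.3, 0.6, 23.9]
opening: 0.003
```

It met a hard stop at z = 0.106, 6 mm below the top, with 24 N, so the button is fully in. Lift clear and check.

```bash
python3 -m handwheel '[[[0,0,0.01],[0,0,0]],[[0,0,0.02],[0,0,0]],[[0,0,0.04],[0,0,0]],[[0,0,0.04],[0,0,0]],[[-0.02,-0.03,0.02],[0,0,0]],[[-0.05,-0.035,0.02],[0,0,0]],[[-0.05,-0.035,0],[0,0,0]],[[-0.05,-0.035,0],[0,0,0]],[[-0.04,-0.045,0],[0,0,0]],[[-0.03,-0.05,0],[0,0,0]]]'
python3 -m handwheel '[[[-0.03,-0.05,0],[0,0,0]],[[-0.03,-0.05,0],[0,0,0]],[[-0.02,-0.05,0],[0,0,0]],[[-0.02,-0.05,0],[0,0,0]],[[0,0,0],[0,0,0]],[[0,0,0],[0,0,0]],[[0,0,0],[0,0,0]],[[0,0,0],[0,0,0]],[[0,0,0],[0,0,0]],[[0,0,0],[0,0,0]]]'
python3 - <<'E'
from station import *
from h import *
c=camera("top");P=cloud(c);z=P[...,2];z0=cloud(dict(np.load("top0.npz")))[...,2]
print("button z",np.median(z[179:188,273:282]),np.median(z0[179:188,273:282]),"test",np.median(z[228:233,278:283]),np.median(z0[228:233,278:283]))
d=cv2.absdiff(c["color"],np.load("top0.npz")["color"]).max(2)
cv2.imwrite("pics/end.png",np.vstack([cv2.resize(x[110:275,90:410],(576,297),interpolation=2) for x in (c["color"],cv2.merge([d*3]*3))]))
E
```

```text
clock: 18.1
tool_pos: [0.3778, -0.2649, 0.258]
eef_rot: [179.8, 0.1, 3.9]
force: [0.9, -1.3, 0.8]
opening: 0.006
clock: 19.35
tool_pos: [0.2729, -0.4715, 0.2572]
eef_rot: [179.7, -0.0, 3.8]
force: [0.1, 0.0, 0.5]
opening: 0.01
button z 0.11261286853799359 0.1126810486492465 test 0.1109727299870486 0.1101708300016435
```

View pics/end.png

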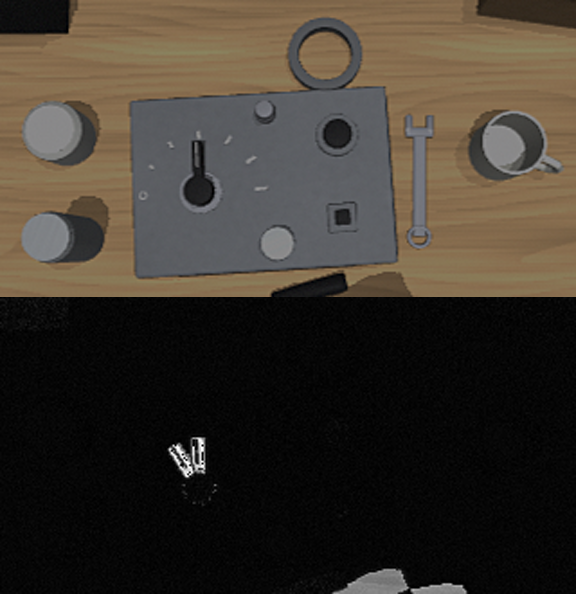

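The pointer lines up with the third bar at (198,135). Only the pointer and the robot's shadow changed in the difference image, and both keys are out. Handing in.

```bash
python3 -c "
from station import *
print(job_done())"
```

```text
the job is handed in; nothing more can be done
None
```

I turned the selector from the second setting back to off, then clockwise to the third setting, and only then pressed the start button. I handed the job in after about 19 s of the 54 s allowed, with the arm well clear. No verdict was reported.

- **Selector:** I pushed only on the pointer's side with the shut fingers. The wrist camera showed it on the off mark, and later on the third bar, at about 90°. At my first stop it had reached only about 79°, so I pushed a few mm further, and it then sat at the third setting.
- **Start button:** It went down about 6 mm to a hard stop. The force was about 5 N near full travel and rose to 24 N against the stop. Afterwards its top measured 112.6 mm above the bench, against 112.7 mm at the start, so it came back out.
- **Test key and loose things:** The test key's top measured 111.0 mm, against 110.2 mm at the start, which is within camera noise. In the top camera's picture, only the pointer and the robot's own shadow had changed.
- **Disagreements:** My position readings for the selector axis and the button differed by 3–8 mm between camera views. I used the nearest wrist view for the button, and the circle fitted through the setting marks for the axis.

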